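Set out the ticket-stamping place

ROBOT

A 7-joint arm with a two-finger parallel gripper is mounted at the origin on a cart in front of the work surface, level with it; the furniture and walls round the work are solid. World frame = base frame: x ahead of the robot, y to its left, z up, the work surface at z = 0. Lengths are in m, angles in rad, forces in N, time in s.
With the tool pointing down it reaches from about 0.4 to 0.85 m from the base axis. Payload 4.5 kg.
Tool frame: the origin (TCP) lies on the front face of the gripper's body, between the roots of the fingers; the fingertips stand 73 mm ahead of it and the grasp point (between the pads) lies 54 mm ahead of it (manip.tip_extent is the distance from the TCP to the fingertips, in m); z points along the fingers, y is the line along which they close (so a half turn about z gives the same grasp; the last joint's range is limited). The gripper opens to 85 mm and grips with 20 to 120 N. Pads are 22 mm wide; open, the fingers measure 114 mm over their backs; the gripper's body (76 mm by 85 mm) begins 54 mm behind the grasp point. The pads swing forward as they close: fully open they stand 13 mm farther back than shut.
Start: joints at [-1.198, 0.689, -0.195, 1.565, 0.157, 0.902, -0.215], TCP at [0.208, 0.589, 0.304] pointing down, gripper open.
Joint ranges: [-3.01, 3.01], [-0.46, 2.08], [-1.47, 1.51], [0.13, 2.56], [-1, 4.14], [0.04, 2.09], [-2.66, 2.66]. Speed limits (rad/s): [2.57, 2.57, 3.14, 3.14, 3.14, 3.14, 3.14].

INTERFACE

Orientations are given as a unit quaternion [x, y, z, w].
In Python, from plant import manip, viewer, nets gives the robot as it stands. The module is installed in compiled form; this text tells all that it offers.
- The arm moves only by the shell command python3 -m jog 'ROWS' [FORCE]. ROWS is JSON, a list that holds one entry, the list of rows, each a list of 7 numbers: the turn, a rotation vector about the world's x, y, z in degrees, then the shift along the world's x, y, z in m, then the closure, from -1 (fully open) to 1 (shut). In form: [[[ax, ay, az, tx, ty, tz, fingers], ...]]. A call has 1 to 20 rows; each row is the pose to reach, as a shift and turn from the pose commanded when the call began; what a row does not reach only later rows make up. A row lasts 1/8 s, in which the tool goes at most 62.5 mm and 10.7 degrees, less where a joint would pass 70% of its speed; a pose out of reach is approached as far as the arm can. A call with a gripper value outside its range is refused whole. The fingers move at their own pace and stop on an object; FORCE is the grip in N (left out, the last holds). Time passes only in rows, so rows that repeat a pose let the fingers close. It gives the time, the measured TCP pose, the force, the opening and the grip force at its end, in the units of the state.
- manip.get_obs(): the state, without advancing time (a new reading comes with each control period).
- viewer.grab_frame(name): name is "scene" or "side" or "wrist"; returns a dict with "pixels" (480x640x3 uint8, blue, green, red), "range_z" (480x640 float32, m along the optical axis (not along the pixel's ray), 0 where there is no reading), "fx", "fy", "cx", "cy" (pixels), "k1" (the pictures are not rectified: a ray, as slopes to the right and down, at radius r is drawn at 1 + k1 r^2 times it, then the intrinsics apply), "pose" (4x4, takes a point from camera to world coordinates). Camera axes: x right, y down, z forward; pixel columns grow to the right and rows downward; lengths in m; the calibration is good to about 2 mm. A picture is of the moment at which its call begins.
- manip.sign_off(): hands the job in; it is judged then, once.
Trained networks look in a picture, given as the dict that the camera call returned (one of the last four; its "shot" number tells which), for a name from the list of things; names that differ only in an ending like _2 or _b are one class to them, and where a whole thing is asked for, a point or a joint stands for the part that bears it (a point fixed in the world has none). Each returns a list of dicts, best first, with "score" (0 to 1); they miss things now and then, are a little off and sometimes report something else, mostly with a low value. They report only what shows in the picture. A call takes as long as a camera call.
- nets.search_frame(picture, query): "rect" ([centre column, centre row, width, height] in pixels, round what is visible of it).
- nets.trace(picture, query): "pixels" (480x640 bool, what is visible of it) and "rect" ([centre column, centre row, width, height] in pixels, round what is visible of it).
- nets.mark_of(picture, query): "uv" ([column, row] in pixels: a listed point, or the origin of a listed thing).
The state is a dict: "clock": time; "joint_pos": joint angles; "joint_velocities": joint speeds; "joint_torque": joint torques, N m; "position": TCP position; "ee_rot": TCP orientation; "ft_force": force on the tool from outside, world axes, zero at the start; "torque": the same for the moment, N m; "finger_gap": finger opening in m; "gripper_force": force on a finger pad.
Only numpy, scipy, OpenCV 4.12 (cv2) and the standard library are available. Lean on these libraries where they do the work, as an engineer would, in place of code of your own. Each camera call takes 0.05 s, during which the arm holds its last target. There are 200 camera calls.

TASK

With the things on the front part of the counter (leave those along the back alone), set out the stamping place round the pad of job tickets: lay the ink pad beside the ticket pad on the side away from the call bell, squared up with it, level with its middle and about 2 cm from its edge, then stand the rubber stamp upright on the middle of the ink pad, lengthwise along it. Lay the tag roll flat midway between the ticket pad and the call bell, and stand the bulldog clip upright on the counter centrally behind the ticket pad (the side away from you), about 2 cm from its far edge and parallel to that edge. Leave the ticket pad, the bell, the round button tin, the eraser and the thread spool where they are.

Things in the scene. Friction and masses are not known exactly. Their poses are not given: they have to be found in the camera images.
- ticket_pad: pad of job tickets lying flat on the counter, loose, stays where it is: 140 mm along its x, 100 mm along its y, 12 mm high. Origin: centre of its underside. Its x points away from the robot within 0.15 rad, its y to the robot's left
- call_bell: counter bell beside the ticket pad (not the one at the back): metal dome on a round black foot, 84 mm across, 62 mm high, loose, stays where it is, 210 to 230 mm to the left or right of the pad (differs), up to 20 mm ahead of or behind its middle; the button tin is on the other side. Origin: centre of its underside; axes parallel to the ticket pad's
- button_tin: round closed tin with a lid, 72 mm across, 33 mm high, loose, stays where it is, on the ticket pad's other side from the bell, 210 to 230 mm from the pad's middle. Origin: centre of its underside
- ink_pad: (the one within 0.72 m of the robot; those farther back are decor) closed ink pad, a flat rectangular box with a flat top: 57 mm along its x, 73 mm along its y, 18 mm high, 70 g. Origin: centre of its underside, z up. Grasp across the 57 mm
- rubber_stamp: (the one within 0.72 m of the robot; those farther back are decor) wooden rubber stamp standing upright: rectangular foot 25 mm along its x, 52 mm along its y, 20 mm high, with a knob of about 25 mm above it, 69 mm high in all, 60 g. Origin: centre of its underside, z up. Grasp the knob from above along the stamp's x, about 48 mm above its underside
- tag_roll: roll of tags, a thick ring lying flat: 67 mm across, 28 mm high, 50 g. Origin: centre of its underside, z up (along its axis). Grasp across its diameter
- bulldog_clip: black bulldog clip standing on its jaws: body 24 mm along its x, 40 mm along its y, 18 mm high, wire handles in its middle plane up to 39 mm, 20 g. Origin: centre of its underside, z up. Grasp the body across the 24 mm, low, the fingers either side of the wire handles
- eraser: (the one within 0.72 m of the robot; those farther back are decor) block eraser in a sleeve, 50x23x12 mm, loose, not needed; stays where it is. Origin: centre of its underside
- thread_spool: (the one within 0.72 m of the robot; those farther back are decor) upright wooden spool of thread, 29 mm across, 46 mm high, loose, not needed; stays where it is. Origin: centre of its underside

How it is judged:
By the outcome, as a careful person would: the job done as asked, in the order asked, and still so for the second after the job is handed in, with the robot touching nothing.
It also fails if it takes over 102 s, if anything falls off the work surface, if the arm or the gripper's body presses on something with over 40 N, if the wrist force passes 120 N, or if a joint passes its speed limit or range.

## Working session

There is one attempt and no reset: what is moved stays moved. The work goes in short steps, Python scripts to look and compute and a shell command to move; the robot and the scene stay as the last step left them, time stands still between calls to the robot, and variables do not carry over. Pictures are saved under pics/ and viewed, at most 18 in all, crops included, and the job is handed in when it is done.

```bash
mkdir -p pics; cat > h.py <<'E'
import numpy as np, cv2
from plant import manip, viewer, nets
def K(f): return np.array([[f['fx'],0,f['cx']],[0,f['fy'],f['cy']],[0,0,1.]]), np.array([f['k1'],0,0,0.])
def cloud(f):
    k,d=K(f); v,u=np.mgrid[0:480,0:640]
    n=cv2.undistortPoints(np.stack([u,v],-1).reshape(-1,1,2).astype(np.float64),k,d).reshape(480,640,2)
    z=f['range_z'][...,None]
    p=np.concatenate([n*z,z],-1)@f['pose'][:3,:3].T+f['pose'][:3,3]
    p[f['range_z']==0]=np.nan
    return p
names=['ticket_pad','call_bell','button_tin','ink_pad','rubber_stamp','tag_roll','bulldog_clip','eraser','thread_spool']
def look(cam,names=names,smin=.3):
    f=viewer.grab_frame(cam); P=cloud(f); out={}
    for n in names:
        for r in nets.trace(f,n):
            if r['score']<smin: continue
            m=cv2.erode(r['pixels'].astype(np.uint8),np.ones((3,3)))>0
            q=P[m]; q=q[~np.isnan(q[:,0])]
            if len(q)<15: continue
            zt=np.percentile(q[:,2],97); t=q[q[:,2]>zt-.006]
            R=cv2.minAreaRect((t[:,:2]*1000).astype(np.float32))
            print(cam,n,'s%.2f'%r['score'],'px',np.round(r['rect']).astype(int),'med',np.round(np.median(q,0),3),'ztop %.3f'%zt,'toprect',np.round(R[0],0),np.round(R[1],0),'ang %.1f'%R[2],len(q))
            out.setdefault(n,[]).append((r,q))
    return f,P,out
E
python3 - <<'E'
from h import *
for c in ['scene','side']:
    f,P,o=look(c); cv2.imwrite(f'pics/{c}0.png',f['pixels']); print(np.round(f['pose'],2).tolist())
f=viewer.grab_frame('wrist');cv2.imwrite('pics/w0.png',f['pixels']);print(np.round(f['pose'],3).tolist())
s=manip.get_obs();print(s['position'],s['ee_rot'],s['clock'],manip.tip_extent)
E
```

```text
scene ticket_pad s0.64 px [343 262  41  36] med [ 0.428 -0.004  0.013] ztop 0.020 toprect [429.  -3.] [85. 97.] ang 2.7 662
scene call_bell s0.96 px [376 209  21  23] med [ 0.446 -0.218  0.031] ztop 0.059 toprect [ 457. -232.] [ 9. 17.] ang 89.9 348
scene button_tin s0.46 px [302 301   6  17] med [0.42  0.202 0.033] ztop 0.040 toprect [422. 199.] [ 8. 27.] ang 37.4 44
scene thread_spool s0.62 px [241 262   9  19] med [0.651 0.199 0.038] ztop 0.052 toprect [655. 197.] [20. 22.] ang 30.4 99
[[-0.79, -0.44, 0.42, -0.23], [-0.61, 0.6, -0.52, 0.98], [-0.02, -0.67, -0.74, 1.41], [0.0, 0.0, 0.0, 1.0]]
side ticket_pad s0.89 px [283 247  65  28] med [ 0.456 -0.015  0.012] ztop 0.015 toprect [457.  -6.] [136. 103.] ang 0.6 1613
side call_bell s0.93 px [275 321  48  40] med [ 0.461 -0.257  0.032] ztop 0.059 toprect [ 459. -239.] [13. 18.] ang 87.7 1264
side button_tin s0.96 px [288 198  27  29] med [0.452 0.189 0.033] ztop 0.036 toprect [451. 204.] [68. 61.] ang 51.5 442
side ink_pad s0.56 px [370 283  35  30] med [ 0.646 -0.132  0.018] ztop 0.021 toprect [ 648. -124.] [71. 53.] ang 63.8 666
si
[... 242 characters left out ...]
e bulldog_clip s0.75 px [273 401  24  26] med [ 0.469 -0.406  0.016] ztop 0.031 toprect [ 467. -400.] [14.  2.] ang 73.1 313
side bulldog_clip s0.35 px [283 249  61  30] med [ 0.455 -0.016  0.012] ztop 0.015 toprect [456.  -8.] [134.  98.] ang 1.0 1613
side eraser s0.92 px [348 384  33  20] med [ 0.589 -0.37   0.013] ztop 0.016 toprect [ 588. -368.] [46. 20.] ang 30.1 322
[[1.0, 0.03, -0.01, 0.53], [0.02, -0.6, 0.8, -0.81], [0.02, -0.8, -0.6, 0.64], [0.0, 0.0, 0.0, 1.0]]
[[0.333, 0.908, 0.253, 0.143], [0.943, -0.32, -0.091, 0.615], [-0.001, 0.269, -0.963, 0.374], [0.0, 0.0, 0.0, 1.0]]
[0.2076968  0.58948732 0.30392958] [1.68543086e-01 9.85694286e-01 3.73739281e-05 2.53881124e-05] 1.05 0.0726
```

View pics/scene0.png

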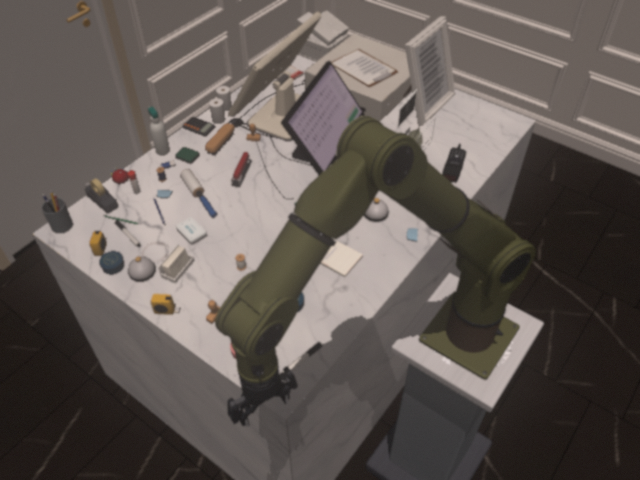

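View pics/side0.png

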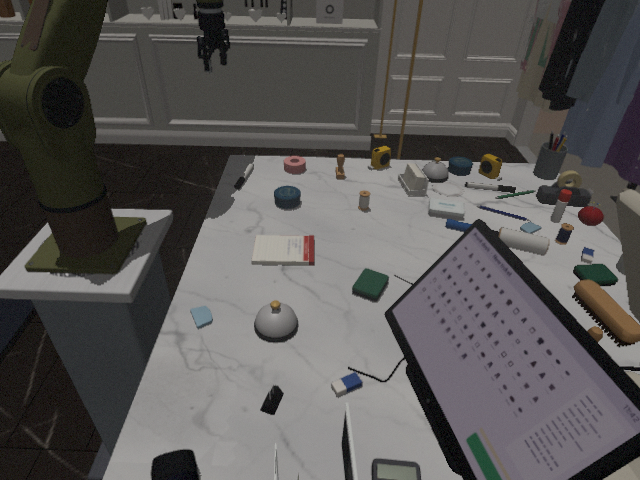

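```bash
r='[0,0,19.4,0.29,-0.21,0.02,-1]'; python3 -m jog '[[[0,0,19.4,0.29,-0.21,0.02,-1],[0,0,19.4,0.29,-0.21,0.02,-1],[0,0,19.4,0.29,-0.21,0.02,-1],[0,0,19.4,0.29,-0.21,0.02,-1],[0,0,19.4,0.29,-0.21,0.02,-1],[0,0,19.4,0.29,-0.21,0.02,-1],[0,0,19.4,0.29,-0.21,0.02,-1],[0,0,19.4,0.29,-0.21,0.02,-1],[0,0,19.4,0.29,-0.21,0.02,-1]]]'
python3 - <<'E'
from h import *
f,P,o=look('wrist'); cv2.imwrite('pics/w1.png',f['pixels'])
s=manip.get_obs();print(s['position'],s['ee_rot'],s['clock'],s['joint_pos'])
E
```

```text
clock: 2.17
position: [0.4962, 0.381, 0.324]
ee_rot: [-0.001, 1.0, 0.0, -0.0]
ft_force: [-0.1, 0.3, 0.4]
finger_gap: 0.0855
gripper_force: 0.0
wrist button_tin s0.87 px [125 147  92  90] med [0.448 0.218 0.033] ztop 0.035 toprect [449. 214.] [69. 70.] ang 11.1 5963
wrist rubber_stamp s0.56 px [316 314  52  55] med [0.591 0.376 0.02 ] ztop 0.068 toprect [595. 375.] [17. 17.] ang 47.2 1718
wrist tag_roll s0.90 px [354 158  78  85] med [0.459 0.41  0.028] ztop 0.029 toprect [459. 410.] [65. 63.] ang 37.5 3847
[0.49765534 0.37953214 0.32390509] [3.49030451e-05 9.99999999e-01 1.06640616e-05 1.82955563e-06] 2.675 [-0.54407673  0.67906454 -0.33011496  1.53470949  0.24945651  0.96950596
  0.622941  ]
```

View pics/w1.png

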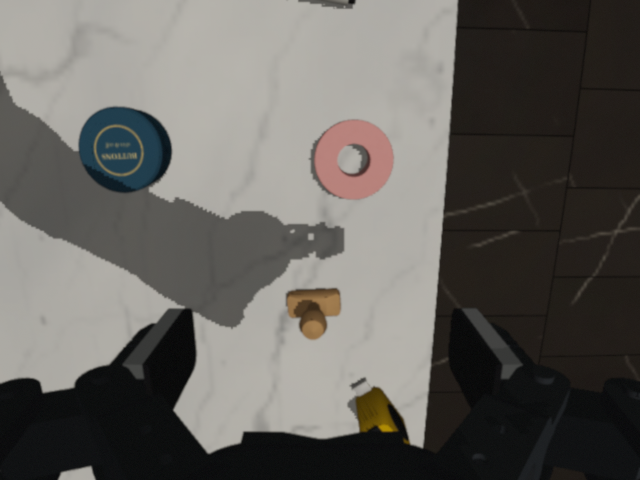

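```bash
python3 -m jog '[[[0,0,0,0.03,-0.4,0.05,-1],[0,0,0,0.03,-0.4,0.05,-1],[0,0,0,0.03,-0.4,0.05,-1],[0,0,0,0.03,-0.4,0.05,-1],[0,0,0,0.03,-0.4,0.05,-1],[0,0,0,0.03,-0.4,0.05,-1],[0,0,0,0.03,-0.4,0.05,-1],[0,0,0,0.03,-0.4,0.05,-1],[0,0,0,0.03,-0.4,0.05,-1],[0,0,0,0.03,-0.4,0.05,-1]]]' |tail -5
cat > view.py <<'E'
import sys
from h import *
f,P,o=look('wrist'); cv2.imwrite('pics/%s.png'%sys.argv[1],f['pixels'])
s=manip.get_obs();print(np.round(s['position'],4),np.round(s['ee_rot'],3),s['clock'],np.round(s['joint_pos'],2))
E
python3 view.py w2
python3 -m jog '[[[0,0,0,-0.02,-0.3,0,-1],[0,0,0,-0.02,-0.3,0,-1],[0,0,0,-0.02,-0.3,0,-1],[0,0,0,-0.02,-0.3,0,-1],[0,0,0,-0.02,-0.3,0,-1],[0,0,0,-0.02,-0.3,0,-1],[0,0,0,-0.02,-0.3,0,-1],[0,0,0,-0.02,-0.3,0,-1]]]' |tail -5
python3 view.py w3
```

```text
position: [0.5276, -0.0186, 0.3739]
ee_rot: [-0.001, 1.0, 0.0, -0.0]
ft_force: [1.1, -0.1, -0.2]
finger_gap: 0.0856
gripper_force: 0.0
wrist ticket_pad s0.93 px [335 118 106 153] med [ 0.453 -0.003  0.011] ztop 0.013 toprect [457.  -4.] [139.  99.] ang 1.4 14390
wrist call_bell s0.66 px [104 123  86  86] med [ 0.459 -0.22   0.035] ztop 0.061 toprect [ 459. -233.] [19. 17.] ang 25.1 5728
wrist button_tin s0.75 px [560 113  84  81] med [0.45  0.207 0.032] ztop 0.034 toprect [450. 211.] [70. 70.] ang 39.8 4903
wrist ink_pad s0.83 px [227 300  79  71] med [ 0.644 -0.116  0.018] ztop 0.019 toprect [ 647. -117.] [71. 55.] ang 62.8 3172
wrist rubber_stamp s0.67 px [105 122  88  89] med [ 0.459 -0.219  0.035] ztop 0.061 toprect [ 459. -233.] [19. 17.] ang 25.1 5672
wrist thread_spool s0.56 px [521 313  45  35] med [0.651 0.191 0.039] ztop 0.047 toprect [655. 195.] [25. 24.] ang 57.6 907
[ 0.5277 -0.0205  0.3739] [ 0.  1.  0. -0.] 4.425 [ 0.19  0.49 -0.38  1.76  0.22  0.94  1.3 ]
position: [0.5083, -0.3186, 0.3741]
ee_rot: [-0.001, 1.0, 0.001, 0.0]
ft_force: [-0.1, 0.8, 1.1]
finger_gap: 0.0853
gripper_force: 0.0
wrist ticket_pad s0.97 px [605 143  71 145] med [ 0.46  -0.026  0.011] ztop 0.012 toprect [458. -19.] [139.  73.] ang 2.1 8407
wrist call_bell s0.86 px [405 142  82  86] med [ 0.457 -0.24   0.037] ztop 0.060 toprect [ 459. -233.] [19. 18.] ang 45.5 5266
wrist ink_pad s0.72 px [504 314  77  67] med [ 0.636 -0.116  0.017] ztop 0.019 toprect [ 640. -116.] [72. 42.] ang 59.4 1960
wrist bulldog_clip s0.69 px [242 150  42  38] med [ 0.465 -0.396  0.014] ztop 0.038 toprect [ 467. -397.] [13.  2.] ang 72.3 856
wrist eraser s0.87 px [278 266  36  50] med [ 0.587 -0.362  0.012] ztop 0.014 toprect [ 588. -362.] [48. 21.] ang 27.0 818
[ 0.5077 -0.3205  0.3739] [ 0.  1.  0. -0.] 5.925 [ 0.69  0.59 -0.36  1.55  0.23  1.04  1.84]
```

View pics/w2.png

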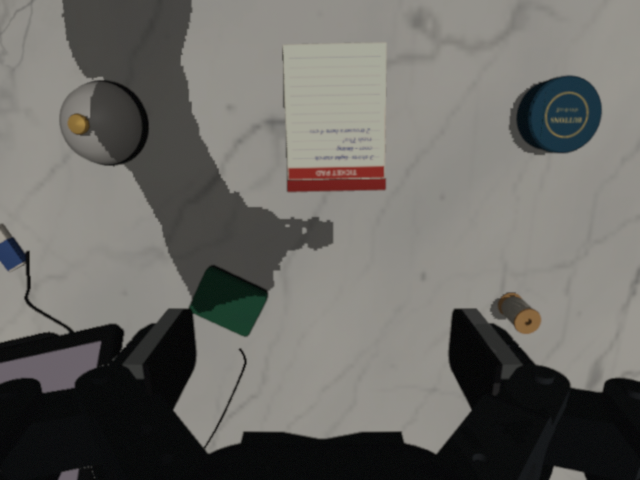

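View pics/w3.png

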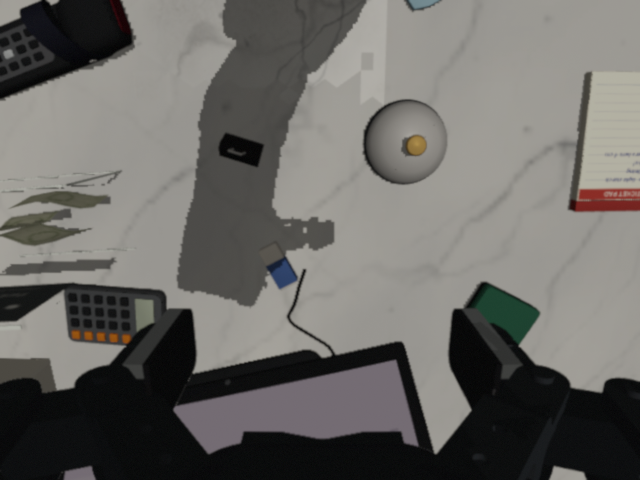

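```bash
python3 - <<'E'
from h import *
pts=[]
for c in ['wrist','side','scene']:
    P=cloud(viewer.grab_frame(c)).reshape(-1,3); P=P[~np.isnan(P[:,0])]; 
    for nm,xy in [('ink',(.647,-.117)),('clip',(.467,-.397))]:
        d=np.hypot(P[:,0]-xy[0],P[:,1]-xy[1])
        for lo,hi in [(.04,.1),(.1,.2),(.2,.3),(.3,.5)]:
            m=(d<.2)&(P[:,2]>lo)&(P[:,2]<hi)
            if m.sum()>5:
                i=np.argsort(d[m])[5]; print(c,nm,lo,m.sum(),'nearest %.3f'%d[m][i],np.round(P[m][i],3))
f=viewer.grab_frame('wrist');P=cloud(f)
# clip
d=np.hypot(P[...,0]-.467,P[...,1]+.397)
for lo,hi in [(.004,.05),(.014,.022),(.022,.05)]:
    q=P[(d<.035)&(P[...,2]>lo)&(P[...,2]<hi)]; print('clip',lo,len(q),cv2.minAreaRect((q[:,:2]*1000).astype(np.float32)))
E
```

```text
wrist ink 0.04 6119 nearest 0.114 [ 0.675 -0.227  0.055]
wrist ink 0.1 1648 nearest 0.119 [ 0.704 -0.221  0.102]
wrist ink 0.3 2917 nearest 0.186 [ 0.514 -0.247  0.37 ]
wrist clip 0.04 4613 nearest 0.128 [ 0.488 -0.523  0.069]
wrist clip 0.1 1750 nearest 0.129 [ 0.488 -0.525  0.101]
wrist clip 0.3 56163 nearest 0.028 [ 0.493 -0.385  0.365]
side ink 0.04 1351 nearest 0.119 [ 0.675 -0.232  0.064]
side ink 0.1 2305 nearest 0.124 [ 0.709 -0.225  0.112]
side ink 0.2 660 nearest 0.158 [ 0.773 -0.213  0.201]
side clip 0.04 1427 nearest 0.008 [ 0.464 -0.404  0.04 ]
side clip 0.1 445 nearest 0.136 [ 0.487 -0.531  0.11 ]
side clip 0.3 6402 nearest 0.029 [ 0.495 -0.389  0.369]
scene ink 0.04 419 nearest 0.112 [ 0.679 -0.224  0.072]
scene ink 0.1 700 nearest 0.119 [ 0.711 -0.218  0.107]
scene ink 0.2 223 nearest 0.155 [ 0.775 -0.205  0.204]
scene ink 0.3 163 nearest 0.182 [ 0.514 -0.241  0.373]
scene clip 0.04 284 nearest 0.135 [ 0.493 -0.53   0.097]
scene clip 0.1 106 nearest 0.162 [ 0.567 -0.524  0.122]
scene clip 0.3 1252 nearest 0.032 [ 0.497 -0.385  0.398]
clip 0.004 956 ((467.2543029785156, -397.72796630859375), (40.5449104309082, 23.786663055419922), 73.08547973632812)
clip 0.014 412 ((467.0936279296875, -397.66168212890625), (40.42061233520508, 12.268540382385254), 72.72010040283203)
clip 0.022 53 ((467.3073425292969, -397.3084411621094), (14.116998672485352, 2.4046380519866943), 73.57122039794922)
```

```bash
python3 -m jog '[[[0,0,-10,0.03,0.04,0,-1],[0,0,-20,0.06,0.08,0,-1],[0,0,-30,0.09,0.12,0,-1],[0,0,-40,0.12,0.16,0,-1],[0,0,-50,0.139,0.2035,0,-1],[0,0,-60,0.139,0.2035,-0.03,-1],[0,0,-70,0.139,0.2035,-0.06,-1],[0,0,-80,0.139,0.2035,-0.09,-1],[0,0,-90,0.139,0.2035,-0.12,-1],[0,0,-100,0.139,0.2035,-0.15,-1],[0,0,-110,0.139,0.2035,-0.174,-1],[0,0,-117.2,0.139,0.2035,-0.174,-1],[0,0,-117.2,0.139,0.2035,-0.174,-1],[0,0,-117.2,0.139,0.2035,-0.174,-1]]]' |tail -6
sed -i 's/^f,P,o=look.*/f,P,o=look("wrist",sys.argv[2].split(",") if len(sys.argv)>2 else names); cv2.imwrite("pics\/%s.png"%sys.argv[1],f["pixels"])/' view.py; echo 'print("tip",manip.tip_extent)' >>view.py
python3 view.py w4 ink_pad
```

```text
clock: 7.88
position: [0.647, -0.117, 0.2003]
ee_rot: [0.853, 0.522, 0.0, 0.0]
ft_force: [0.1, 1.1, -0.7]
finger_gap: 0.0853
gripper_force: 0.0
wrist ink_pad s0.63 px [327 238  97 116] med [ 0.65  -0.115  0.018] ztop 0.019 toprect [ 649. -117.] [72. 55.] ang 63.1 10100
[ 0.647  -0.1171  0.2004] [0.853 0.521 0.    0.   ] 7.975 [ 0.    0.87  0.2   1.56 -0.23  0.74 -0.17]
tip 0.0726
```

```bash
python3 -m jog '[[[0,0,0,0.001,0,-0.05,-1],[0,0,0,0.001,0,-0.09,-1],[0,0,0,0.001,0,-0.11,-1],[0,0,0,0.001,0,-0.12,-1],[0,0,0,0.001,0,-0.121,-1],[0,0,0,0.001,0,-0.121,-1],[0,0,0,0.001,0,-0.121,1],[0,0,0,0.001,0,-0.121,1],[0,0,0,0.001,0,-0.121,1],[0,0,0,0.001,0,-0.121,1],[0,0,0,0.001,0,-0.121,1]]]' 40; python3 -c "
from plant import manip;print(manip.tip_extent)"
```

```text
clock: 9.35
position: [0.6484, -0.1172, 0.0801]
ee_rot: [0.854, 0.521, 0.001, 0.001]
ft_force: [-0.3, 0.3, 6.3]
finger_gap: 0.0555
gripper_force: 42.5
0.0726
```

```bash
python3 -m jog '[[[0,0,0,0,0,0.03,1],[0,0,0,0,0,0.08,1],[0,0,0,0,0,0.1,1],[0,0,5,-0.03,0.03,0.1,1],[0,0,10,-0.07,0.08,0.1,1],[0,0,15,-0.11,0.125,0.1,1],[0,0,20,-0.15,0.17,0.1,1],[0,0,25,-0.18,0.2,0.1,1],[0,0,28.5,-0.194,0.2195,0.1,1],[0,0,28.5,-0.194,0.2195,0.1,1],[0,0,28.5,-0.194,0.2195,0.1,1]]]'
python3 - <<'E'
from h import *
f,P,o=look('wrist',['ticket_pad','button_tin','ink_pad','call_bell']); cv2.imwrite('pics/w5.png',f['pixels'])
f,P,o=look('side',['ticket_pad','button_tin','ink_pad']); 
s=manip.get_obs();print(np.round(s['position'],4),np.round(s['ee_rot'],4))
E
```

```text
clock: 10.72
position: [0.4545, 0.1017, 0.1788]
ee_rot: [0.7, 0.714, 0.0, 0.001]
ft_force: [0.4, -0.9, -0.6]
finger_gap: 0.0557
gripper_force: 43.1
wrist ticket_pad s0.98 px [323 406 192  74] med [ 0.459 -0.019  0.011] ztop 0.013 toprect [457.  -5.] [123.  54.] ang 1.0 2583
wrist button_tin s0.76 px [316  56 153 111] med [0.45  0.207 0.033] ztop 0.034 toprect [450. 203.] [70. 49.] ang 1.1 13818
wrist ink_pad s0.75 px [322 324 178 204] med [0.454 0.108 0.117] ztop 0.118 toprect [455. 102.] [57. 73.] ang 1.5 31611
side ticket_pad s0.74 px [283 248  62  29] med [ 0.456 -0.016  0.012] ztop 0.014 toprect [456. -10.] [133.  97.] ang 0.8 1574
side button_tin s0.47 px [288 198  29  24] med [0.456 0.18  0.018] ztop 0.034 toprect [466. 193.] [64. 23.] ang 48.9 180
side ink_pad s0.94 px [287 187  25  21] med [0.454 0.082 0.117] ztop 0.119 toprect [453.  95.] [51. 71.] ang 3.1 428
[0.4538 0.1022 0.1789] [6.993e-01 7.148e-01 0.000e+00 1.000e-04]
```

View pics/w5.png

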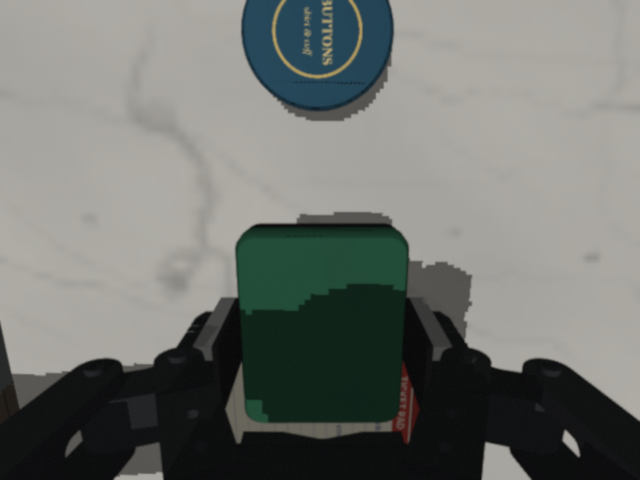

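```bash
python3 -m jog '[[[0,0,0,0,0,-0.04,1],[0,0,0,0,0,-0.075,1],[0,0,0,0,0,-0.092,1],[0,0,0,0,0,-0.099,1],[0,0,0,0,0,-0.099,1],[0,0,0,0,0,-0.099,1],[0,0,0,0,0,-0.099,-1],[0,0,0,0,0,-0.099,-1],[0,0,0,0,0,-0.099,-1],[0,0,0,0,0,-0.099,-1],[0,0,0,0,0,-0.04,-1],[0,0,0,0,0,0.02,-1],[0,0,0,0,0,0.07,-1],[0,0,0,0,0,0.12,-1],[0,0,0,0,0,0.12,-1],[0,0,0,0,0,0.12,-1]]]' 
python3 view.py w6 ticket_pad,ink_pad,button_tin
```

```text
clock: 13.18
position: [0.4531, 0.1027, 0.2987]
ee_rot: [0.699, 0.715, -0.0, -0.0]
ft_force: [0.6, -0.4, -0.3]
finger_gap: 0.0852
gripper_force: 0.0
wrist ticket_pad s0.84 px [326 320 160 105] med [0.457 0.002 0.011] ztop 0.013 toprect [457.  -3.] [139. 100.] ang 1.0 14983
wrist ink_pad s0.78 px [325 209  70  88] med [0.455 0.104 0.018] ztop 0.019 toprect [455. 103.] [54. 72.] ang 0.6 5440
wrist button_tin s0.83 px [323  64  97 102] med [0.45  0.214 0.033] ztop 0.034 toprect [450. 213.] [70. 70.] ang 45.9 7473
[0.4531 0.1023 0.2979] [ 0.699  0.715 -0.001 -0.001] 13.375 [-0.65  0.55  0.52  2.06 -0.45  0.65  0.19]
tip 0.0726
```

```bash
python3 -m jog '[[[0,0,0,0.025,0.05,0,-1],[0,0,0,0.05,0.1,0,-1],[0,0,0,0.08,0.15,0,-1],[0,0,0,0.11,0.2,0,-1],[0,0,0,0.13,0.25,0,-1],[0,0,0,0.142,0.273,-0.03,-1],[0,0,0,0.142,0.273,-0.05,-1],[0,0,0,0.142,0.273,-0.05,-1],[0,0,0,0.142,0.273,-0.05,-1]]]' 
cat > st.py <<'E'
from h import *
import sys
x,y=float(sys.argv[1]),float(sys.argv[2])
for k in range(int(sys.argv[4]) if len(sys.argv)>4 else 1):
    f=viewer.grab_frame('wrist');P=cloud(f)
    d=np.hypot(P[...,0]-x,P[...,1]-y)
    for b in sys.argv[3].split(','):
        lo,hi=map(float,b.split(':'))
        q=P[(d<.05)&(P[...,2]>lo)&(P[...,2]<hi)]
        if len(q)>5: R=cv2.minAreaRect((q[:,:2]*1000).astype(np.float32)); print(b,len(q),np.round(R[0],1),np.round(R[1],1),'%.1f'%R[2],'med',np.round(np.median(q,0),4))
cv2.imwrite('pics/st.png',f['pixels'])
s=manip.get_obs();print(np.round(s['position'],4),np.round(s['ee_rot'],4),s['clock'])
E
python3 st.py .595 .375 .004:.03,.015:.024,.03:.08,.055:.08; cp pics/st.png pics/w7.png
```

```text
clock: 14.5
position: [0.5962, 0.3737, 0.2498]
ee_rot: [0.7, 0.714, 0.0, 0.001]
ft_force: [0.7, 0.6, 0.6]
finger_gap: 0.0851
gripper_force: 0.0
.004:.03 1162 [596.6 375.9] [24.1 51.2] 3.9 med [0.5959 0.3901 0.018 ]
.015:.024 1037 [596.5 375.5] [23.1 50.4] 3.2 med [0.5959 0.3891 0.0184]
.03:.08 1191 [596.6 375.9] [24.2 24.4] 64.2 med [0.5966 0.3783 0.0658]
.055:.08 1168 [596.6 375.9] [24.2 24.4] 64.2 med [0.5966 0.3781 0.0658]
[0.5964 0.3741 0.2504] [6.999e-01 7.143e-01 6.000e-04 5.000e-04] 14.55
```

View pics/w7.png

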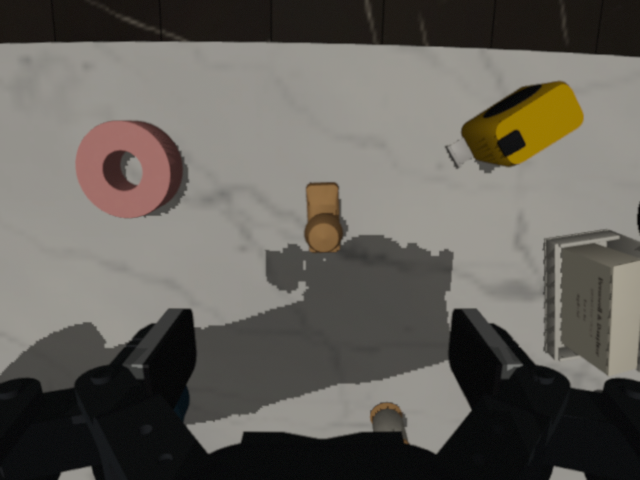

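```bash
python3 -m jog '[[[0,0,2.3,0.0005,0,-0.05,-1],[0,0,2.3,0.0005,0,-0.1,-1],[0,0,2.3,0.0005,0,-0.13,-1],[0,0,2.3,0.0005,0,-0.145,-1],[0,0,2.3,0.0005,0,-0.147,-1],[0,0,2.3,0.0005,0,-0.147,-1],[0,0,2.3,0.0005,0,-0.147,1],[0,0,2.3,0.0005,0,-0.147,1],[0,0,2.3,0.0005,0,-0.147,1],[0,0,2.3,0.0005,0,-0.147,1],[0,0,2.3,0.0005,0,-0.147,1],[0,0,2.3,0.0005,0,-0.147,1],[0,0,2.3,0.0005,0,-0.147,1],[0,0,2.3,0.0005,0,-0.127,1],[0,0,2.3,0.0005,0,-0.077,1],[0,0,2.3,0.0005,0,-0.027,1],[0,0,2.3,0.0005,0,-0.027,1]]]' 40
```

```text
clock: 16.68
position: [0.599, 0.376, 0.228]
ee_rot: [0.685, 0.729, 0.005, 0.002]
ft_force: [0.8, -0.1, -1.6]
finger_gap: 0.0223
gripper_force: 39.2
```

```bash
python3 st.py .5965 .3755 .1:.16,.11:.145,.145:.2; cp pics/st.png pics/w8.png
```

```text
.1:.16 4729 [599.  385.6] [34.6 34.7] 3.4 med [0.5993 0.3906 0.1442]
.11:.145 2944 [599.8 385.6] [23.6 34.7] 3.4 med [0.5985 0.396  0.1429]
.145:.2 13656 [598.8 381.6] [79.6 28.7] 3.2 med [0.5992 0.3848 0.1867]
[0.5973 0.3757 0.225 ] [0.6847 0.7289 0.0023 0.0008] 16.725
```

View pics/w8.png

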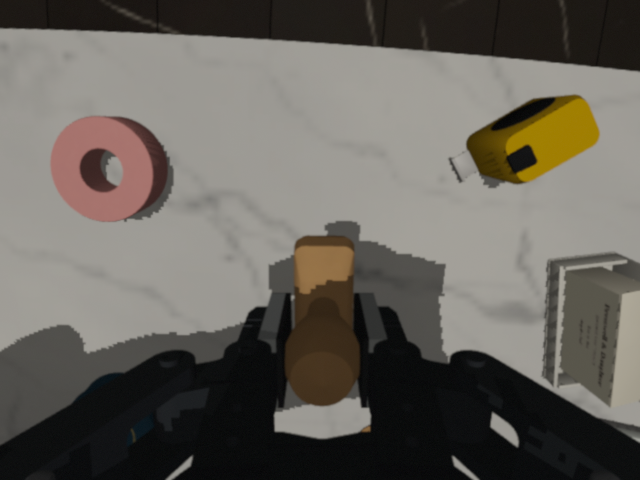

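```bash
python3 -m jog '[[[0,0,0,-0.025,-0.05,0,1],[0,0,-0.5,-0.05,-0.1,0,1],[0,0,-1,-0.08,-0.15,0,1],[0,0,-1.5,-0.11,-0.2,0,1],[0,0,-2,-0.13,-0.25,0,1],[0,0,-2.5,-0.1415,-0.2725,-0.03,1],[0,0,-2.5,-0.1415,-0.2725,-0.06,1],[0,0,-2.5,-0.1415,-0.2725,-0.06,1],[0,0,-2.5,-0.1415,-0.2725,-0.06,1],[0,0,-2.5,-0.1415,-0.2725,-0.06,1]]]' 
python3 st.py .455 .103 .005:.022,.07:.087; cp pics/st.png pics/w9.png; python3 st.py .455 .103 .07:.087
```

```text
clock: 17.98
position: [0.4552, 0.1035, 0.1627]
ee_rot: [0.7, 0.714, 0.001, 0.0]
ft_force: [-0.4, 0.8, -0.6]
finger_gap: 0.0219
gripper_force: 39.4
.005:.022 7652 [455.  102.7] [56.7 73.1] 1.3 med [0.4527 0.1221 0.0178]
.07:.087 4239 [455.4 112.4] [23.3 34.8] 0.5 med [0.4555 0.1178 0.079 ]
[0.4552 0.1035 0.1627] [7.000e-01 7.141e-01 7.000e-04 5.000e-04] 18.025
.07:.087 4237 [455.4 112.3] [23.4 34.7] 0.9 med [0.4555 0.1179 0.079 ]
[0.4551 0.1034 0.1626] [7.000e-01 7.141e-01 6.000e-04 5.000e-04] 18.075
```

View pics/w9.png

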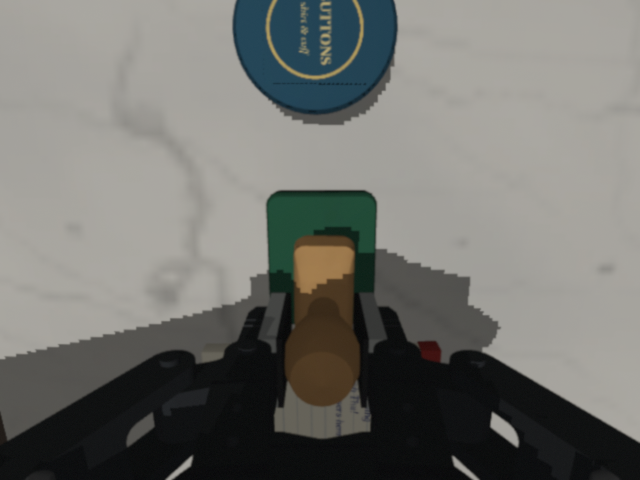

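```bash
python3 -m jog '[[[0,0,0,-0.0003,-0.001,-0.02,1],[0,0,0,-0.0003,-0.001,-0.034,1],[0,0,0,-0.0003,-0.001,-0.038,1],[0,0,0,-0.0003,-0.001,-0.04,1],[0,0,0,-0.0003,-0.001,-0.041,1],[0,0,0,-0.0003,-0.001,-0.0415,1],[0,0,0,-0.0003,-0.001,-0.0415,1]]]'
```

```text
clock: 18.95
position: [0.4545, 0.102, 0.1206]
ee_rot: [0.7, 0.714, 0.0, 0.0]
ft_force: [0.2, -0.1, -0.6]
finger_gap: 0.0221
gripper_force: 39.4
```

```bash
python3 -m jog '[[[0,0,0,0,0,-0.0005,1],[0,0,0,0,0,-0.001,1],[0,0,0,0,0,-0.001,1]]]'|sed -n '2p;4p'; python3 -m jog '[[[0,0,0,0,0,-0.0005,1],[0,0,0,0,0,-0.001,1],[0,0,0,0,0,-0.001,1]]]'|sed -n '2p;4p'
```

```text
position: [0.4547, 0.102, 0.1201]
ft_force: [-0.5, 0.3, 7.3]
position: [0.4549, 0.102, 0.12]
ft_force: [-0.6, 1.2, 17.9]
```

```bash
python3 -m jog '[[[0,0,0,0,0,0.0012,1],[0,0,0,0,0,0.0012,0.3],[0,0,0,0,0,0.0012,-1],[0,0,0,0,0,0.0012,-1],[0,0,0,0,0,0.0012,-1],[0,0,0,0,0,0.0012,-1],[0,0,0,0,0,0.0012,-1],[0,0,0,0,0,0.03,-1],[0,0,0,0,0,0.08,-1],[0,0,0,0,0,0.13,-1],[0,0,0,0,0,0.15,-1],[0,0,0,0,0,0.15,-1],[0,0,0,0,0,0.15,-1]]]'
python3 st.py .455 .103 .005:.022,.03:.045,.06:.1; cp pics/st.png pics/w10.png
```

```text
clock: 21.32
position: [0.4538, 0.1021, 0.2677]
ee_rot: [0.7, 0.714, -0.0, -0.0]
ft_force: [-0.1, 0.5, 0.0]
finger_gap: 0.0858
gripper_force: 0.0
.005:.022 4556 [454.6 102.1] [57.1 73.6] 1.1 med [0.4545 0.1086 0.0179]
.03:.045 1112 [454.8 102.1] [23.3 50.7] 0.6 med [0.4544 0.1161 0.0362]
.06:.1 1185 [454.7 102.3] [24.2 24. ] 1.9 med [0.4547 0.1049 0.0838]
[0.4538 0.102  0.2675] [ 7.003e-01  7.139e-01 -8.000e-04 -6.000e-04] 21.375
```

View pics/w10.png

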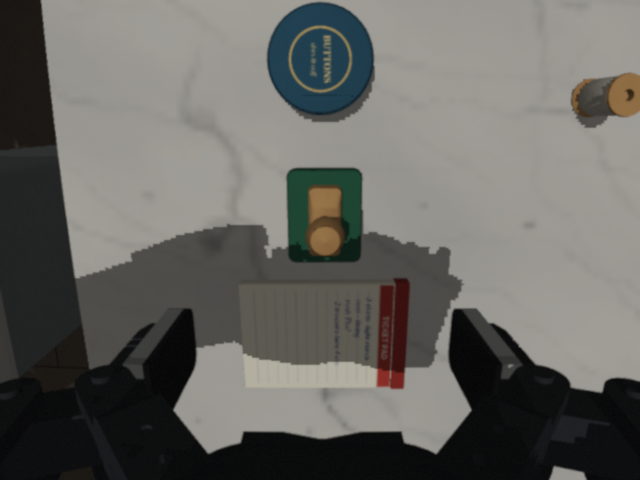

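```bash
python3 -m jog '[[[0,0,0,0,0.06,0,-1],[0,0,0,0,0.12,0,-1],[0,0,0,0,0.18,0,-1],[0,0,0,0.0043,0.24,0,-1],[0,0,0,0.0043,0.3,0,-1],[0,0,0,0.0043,0.308,-0.03,-1],[0,0,0,0.0043,0.308,-0.05,-1],[0,0,0,0.0043,0.308,-0.05,-1],[0,0,0,0.0043,0.308,-0.05,-1]]]' | tail -5
python3 st.py .459 .410 .022:.04,.005:.04
```

```text
position: [0.4591, 0.4095, 0.2185]
ee_rot: [0.701, 0.713, -0.0, 0.0]
ft_force: [-0.0, 0.0, 0.1]
finger_gap: 0.0855
gripper_force: 0.0
.022:.04 7169 [458.6 410.3] [66.2 66.2] 21.7 med [0.4588 0.4119 0.0279]
.005:.04 7761 [458.6 410.4] [66.1 66.3] 20.3 med [0.4587 0.4114 0.0278]
[0.4593 0.4097 0.219 ] [7.007e-01 7.135e-01 5.000e-04 2.000e-04] 22.55
```

```bash
python3 -m jog '[[[0,0,0,-0.0005,0.0005,-0.05,-1],[0,0,0,-0.0005,0.0005,-0.09,-1],[0,0,0,-0.0005,0.0005,-0.12,-1],[0,0,0,-0.0005,0.0005,-0.132,-1],[0,0,0,-0.0005,0.0005,-0.1335,-1],[0,0,0,-0.0005,0.0005,-0.1335,-1],[0,0,0,-0.0005,0.0005,-0.1335,1],[0,0,0,-0.0005,0.0005,-0.1335,1],[0,0,0,-0.0005,0.0005,-0.1335,1],[0,0,0,-0.0005,0.0005,-0.1335,1],[0,0,0,-0.0005,0.0005,-0.11,1],[0,0,0,-0.0005,0.0005,-0.06,1],[0,0,0,-0.0005,0.0005,-0.01,1],[0,0,0,-0.0005,0.0005,0.02,1],[0,0,0,-0.0005,0.0005,0.02,1]]]' 40; python3 st.py .4585 .4105 .16:.19,.1:.19
```

```text
clock: 24.42
position: [0.4594, 0.4112, 0.2415]
ee_rot: [0.7, 0.714, 0.003, 0.0]
ft_force: [-0.3, -0.5, -0.6]
finger_gap: 0.0638
gripper_force: 44.8
.16:.19 29397 [455.3 413.6] [66.9 76.9] 57.8 med [0.4596 0.4158 0.1825]
.1:.19 30205 [455.3 413.6] [66.9 76.9] 57.8 med [0.4596 0.4156 0.1824]
[0.4583 0.4108 0.2395] [ 7.003e-01  7.139e-01  1.100e-03 -1.000e-04] 24.475
```

```bash
python3 -m jog '[[[0,0,0,0,-0.06,0,1],[0,0,0,0,-0.12,0,1],[0,0,0,0,-0.18,0,1],[0,0,0,0,-0.24,0,1],[0,0,0,0,-0.3,0,1],[0,0,0,0,-0.36,0,1],[0,0,0,0,-0.42,0,1],[0,0,0,0,-0.48,0,1],[0,0,0,-0.0005,-0.52,-0.02,1],[0,0,0,-0.0005,-0.531,-0.06,1],[0,0,0,-0.0005,-0.531,-0.11,1],[0,0,0,-0.0005,-0.531,-0.11,1],[0,0,0,-0.0005,-0.531,-0.11,1],[0,0,0,-0.0005,-0.531,-0.11,1]]]'; python3 st.py .458 -.1205 .068:.08; cp pics/st.png pics/w11.png; python3 - <<'E'
from h import *
look('side',['ticket_pad','call_bell','tag_roll']); look('wrist',['ticket_pad','call_bell','tag_roll'])
E
```

```text
clock: 26.22
position: [0.4585, -0.1204, 0.13]
ee_rot: [0.7, 0.714, 0.001, 0.001]
ft_force: [-0.5, 0.4, 0.3]
finger_gap: 0.0639
gripper_force: 45.1
.068:.08 25370 [ 454.4 -118.2] [67.  76.9] 57.7 med [ 0.4585 -0.1155  0.0713]
[ 0.4585 -0.1204  0.13  ] [7.001e-01 7.141e-01 7.000e-04 1.400e-03] 26.275
side ticket_pad s0.97 px [282 248  58  25] med [ 0.453 -0.007  0.012] ztop 0.015 toprect [456. -14.] [130.  85.] ang 0.7 393
side call_bell s0.96 px [275 322  49  43] med [ 0.461 -0.256  0.032] ztop 0.060 toprect [ 459. -239.] [18. 12.] ang 4.2 1272
wrist ticket_pad s0.92 px [323  67 348 131] med [ 0.458 -0.026  0.011] ztop 0.013 toprect [457. -27.] [140.  51.] ang 0.9 42507
wrist call_bell s0.86 px [322 425 133  26] med [ 0.458 -0.199  0.016] ztop 0.025 toprect [ 460. -197.] [35.  4.] ang 0.6 1276
wrist tag_roll s0.98 px [320 327 194 199] med [ 0.458 -0.118  0.07 ] ztop 0.071 toprect [ 458. -121.] [64. 67.] ang 2.4 27644
```

View pics/w11.png

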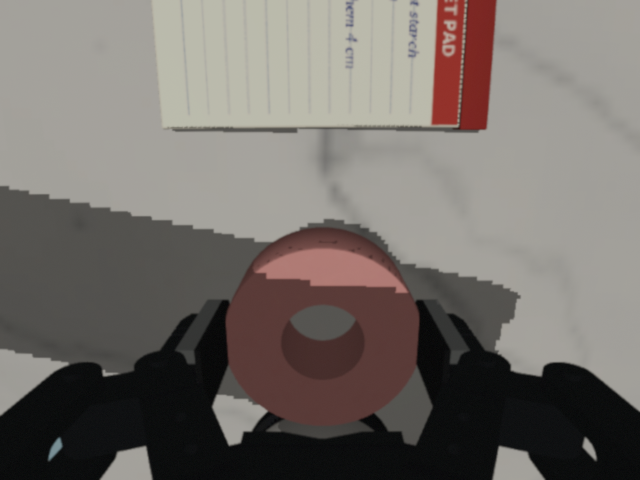

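```bash
python3 -m jog '[[[0,0,0,0,0,-0.03,1],[0,0,0,0,0,-0.04,1],[0,0,0,0,0,-0.043,1],[0,0,0,0,0,-0.0435,1],[0,0,0,0,0,-0.0435,1],[0,0,0,0,0,-0.0435,0],[0,0,0,0,0,-0.0435,-1],[0,0,0,0,0,-0.0435,-1],[0,0,0,0,0,-0.0435,-1],[0,0,0,0,0,-0.02,-1],[0,0,0,0,0,0.04,-1],[0,0,0,0,0,0.1,-1],[0,0,0,0,0,0.14,-1],[0,0,0,0,0,0.14,-1],[0,0,0,0,0,0.14,-1]]]'; python3 view.py w12 ticket_pad,call_bell,tag_roll,ink_pad
```

```text
clock: 28.55
position: [0.4573, -0.12, 0.2678]
ee_rot: [0.7, 0.714, -0.0, -0.001]
ft_force: [-0.2, -0.0, -0.4]
finger_gap: 0.0855
gripper_force: 0.0
wrist ticket_pad s0.93 px [327  66 202 131] med [ 0.457 -0.007  0.011] ztop 0.013 toprect [457.  -9.] [140.  87.] ang 0.5 24257
wrist call_bell s0.85 px [322 345  98  99] med [ 0.459 -0.218  0.035] ztop 0.061 toprect [ 459. -232.] [18. 17.] ang 47.3 6989
wrist tag_roll s0.68 px [322 219  90  94] med [ 0.457 -0.121  0.028] ztop 0.029 toprect [ 457. -121.] [64. 65.] ang 2.0 5179
[ 0.4572 -0.1205  0.2674] [ 0.7    0.714 -0.001 -0.001] 28.8 [-0.13  0.6   0.46  2.07 -0.48  0.57  0.69]
tip 0.0726
```

```bash
python3 -m jog '[[[0,0,-5,0,-0.06,0,-1],[0,0,-10,0,-0.12,0,-1],[0,0,-15,0,-0.18,0,-1],[0,0,-18,0.009,-0.24,0,-1],[0,0,-18,0.009,-0.277,-0.03,-1],[0,0,-18,0.009,-0.277,-0.07,-1],[0,0,-18,0.009,-0.277,-0.07,-1],[0,0,-18,0.009,-0.277,-0.07,-1],[0,0,-18,0.009,-0.277,-0.07,-1]]]'; python3 st.py .467 -.3977 .004:.05,.014:.022,.022:.05;cp pics/st.png pics/w13.png
```

```text
clock: 29.92
position: [0.4675, -0.3977, 0.2]
ee_rot: [0.803, 0.596, 0.0, 0.001]
ft_force: [0.3, -1.0, 0.2]
finger_gap: 0.0853
gripper_force: 0.0
.004:.05 2302 [ 467.3 -397.8] [41.  23.4] 72.6 med [ 0.4677 -0.3956  0.0137]
.014:.022 981 [ 467.4 -397.8] [41.  11.8] 72.8 med [ 0.4677 -0.3951  0.0173]
.022:.05 129 [ 467.1 -397.4] [13.8  2.3] 72.7 med [ 0.4678 -0.396   0.0383]
[ 0.4675 -0.3976  0.2   ] [8.032e-01 5.958e-01 4.000e-04 1.300e-03] 29.975
```

View pics/w13.png

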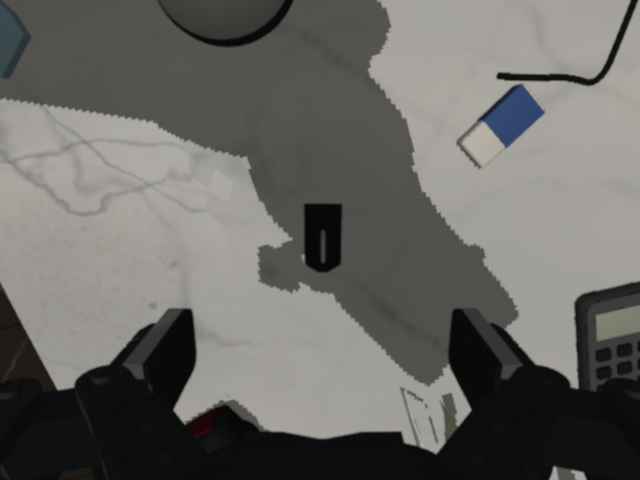

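```bash
python3 -m jog '[[[0,0,-0.5,0,0,-0.04,0],[0,0,-0.5,0,0,-0.08,0],[0,0,-0.5,0,0,-0.1,0],[0,0,-0.5,0,0,-0.108,0],[0,0,-0.5,0,0,-0.11,0],[0,0,-0.5,0,0,-0.11,0],[0,0,-0.5,0,0,-0.11,0]]]' 25;python3 -m jog '[[[0,0,0,0,0,0,1],[0,0,0,0,0,0,1],[0,0,0,0,0,0,1],[0,0,0,0,0,0,1]]]'
```

```text
clock: 30.85
position: [0.4671, -0.3979, 0.0894]
ee_rot: [0.806, 0.592, 0.0, 0.001]
ft_force: [0.2, -0.6, 0.4]
finger_gap: 0.0426
gripper_force: 0.0
clock: 31.35
position: [0.4668, -0.3976, 0.0886]
ee_rot: [0.806, 0.592, 0.0, 0.0]
ft_force: [0.0, 0.9, 2.1]
finger_gap: 0.0065
gripper_force: 21.7
```

```bash
python3 - <<'E'
from h import *
f=viewer.grab_frame('wrist'); cv2.imwrite('pics/w14.png',f['pixels'])
f=viewer.grab_frame('side'); cv2.imwrite('pics/s14.png',cv2.resize(f['pixels'][340:440,210:340],None,fx=4,fy=4,interpolation=2))
a=cv2.imread('pics/w14.png');b=cv2.imread('pics/s14.png');b=cv2.resize(b,(400,307))
c=np.zeros((307,800,3),np.uint8);c[:300,:400]=cv2.resize(a,(400,300));c[:,400:]=b;cv2.imwrite('pics/c14.png',c)
P=cloud(viewer.grab_frame('side'));d=np.hypot(P[...,0]-.467,P[...,1]+.3977);q=P[(d<.03)&(P[...,2]>.004)&(P[...,2]<.06)]
print(len(q),np.histogram(q[:,2],8))
E
```

```text
520 (array([105,  67,  61,  57,  60,  76,  43,  51]), array([0.00400876, 0.01097358, 0.0179384 , 0.02490323, 0.03186805,
       0.03883288, 0.0457977 , 0.05276252, 0.05972735]))
```

View pics/c14.png

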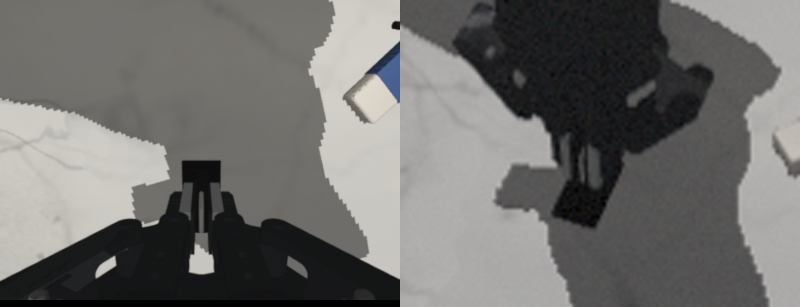

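```bash
python3 -m jog '[[[0,0,0,0,0,0,0],[0,0,0,0,0,0,0],[0,0,0,0,0,0,0],[0,0,0,0,0,-0.006,0],[0,0,0,0,0,-0.011,0],[0,0,0,0,0,-0.012,0],[0,0,0,0,0,-0.012,0]]]';python3 -m jog '[[[0,0,0,0,0,0,1],[0,0,0,0,0,0,1],[0,0,0,0,0,0,1],[0,0,0,0,0,0,1]]]'
```

```text
clock: 32.38
position: [0.4666, -0.3975, 0.0762]
ee_rot: [0.806, 0.592, -0.0, -0.0]
ft_force: [0.0, -0.8, -0.1]
finger_gap: 0.0427
gripper_force: 0.0
clock: 32.88
position: [0.4668, -0.3976, 0.0766]
ee_rot: [0.806, 0.592, 0.0, 0.0]
ft_force: [0.2, -0.8, 1.9]
finger_gap: 0.0206
gripper_force: 21.4
```

```bash
python3 -m jog '[[[0,0,0,0,0,0,1],[0,0,0,0,0,0.01,1],[0,0,0,0,0,0.03,1],[0,0,0,0,0,0.06,1],[0,0,0,0,0,0.12,1],[0,0,0,0,0,0.14,1],[0,0,0,0,0,0.14,1],[0,0,0,0,0,0.14,1]]]' 35; python3 st.py .467 -.397 .12:.165,.004:.05; cp pics/st.png pics/w15.png
```

```text
clock: 33.88
position: [0.4664, -0.3968, 0.2159]
ee_rot: [0.806, 0.592, 0.0, -0.001]
ft_force: [-0.5, -0.4, -1.2]
finger_gap: 0.02
gripper_force: 29.4
.12:.165 8554 [ 465.7 -396.3] [41.3 47.3] 73.2 med [ 0.4672 -0.3887  0.1537]
[ 0.4663 -0.3967  0.2154] [ 0.806   0.592  -0.     -0.0012] 33.925
```

View pics/w15.png

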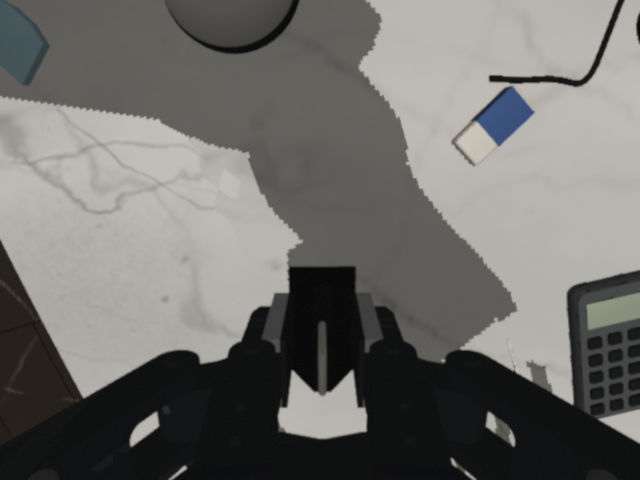

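```bash
python3 -m jog '[[[0,0,3,0.01,0.05,0,1],[0,0,6,0.03,0.11,0,1],[0,0,9,0.05,0.165,0,1],[0,0,12,0.07,0.22,0,1],[0,0,15,0.085,0.275,0,1],[0,0,18.4,0.093,0.33,0,1],[0,0,18.4,0.093,0.385,-0.02,1],[0,0,18.4,0.093,0.3955,-0.05,1],[0,0,18.4,0.093,0.3955,-0.09,1],[0,0,18.4,0.093,0.3955,-0.1,1],[0,0,18.4,0.093,0.3955,-0.1,1],[0,0,18.4,0.093,0.3955,-0.1,1]]]'; python3 st.py .56 -.002 .02:.065,.02:.052; python3 - <<'E'
from h import *
look('wrist',['ticket_pad','bulldog_clip','ink_pad'])
f,P,o=look('side',['ticket_pad','bulldog_clip','ink_pad'])
cv2.imwrite('pics/s15.png',cv2.resize(f['pixels'][170:300,220:400],None,fx=4,fy=4,interpolation=2))
E
```

```text
clock: 35.42
position: [0.5604, -0.0026, 0.1175]
ee_rot: [0.701, 0.713, 0.001, 0.001]
ft_force: [0.2, -0.4, -0.5]
finger_gap: 0.02
gripper_force: 29.4
.02:.065 8274 [560.2  -2.2] [41.3 47.6] 89.8 med [0.5601 0.0065 0.055 ]
.02:.052 2728 [560.4  -2.2] [43.3 40.9] 1.1 med [0.5607 0.0081 0.0489]
[ 0.5604 -0.0025  0.1176] [7.012e-01 7.130e-01 7.000e-04 9.000e-04] 35.475
wrist ticket_pad s0.87 px [127 278 254 212] med [0.47  0.005 0.011] ztop 0.013 toprect [465.  -3.] [125.  99.] ang 1.9 47407
wrist bulldog_clip s0.60 px [323 332  63 130] med [0.56  0.004 0.055] ztop 0.079 toprect [560.  -1.] [ 2. 14.] ang 2.2 6330
wrist ink_pad s0.80 px [ 71  64 140 128] med [0.475 0.083 0.018] ztop 0.019 toprect [458.  89.] [54. 45.] ang 0.9 9568
side ticket_pad s0.59 px [283 247  63  33] med [ 0.457 -0.015  0.012] ztop 0.015 toprect [456.  -8.] [133. 101.] ang 1.3 1563
side bulldog_clip s0.69 px [330 236  12  13] med [ 0.559 -0.02   0.056] ztop 0.067 toprect [560. -10.] [12.  2.] ang 78.7 90
side ink_pad s0.86 px [286 223  20  23] med [0.455 0.068 0.018] ztop 0.021 toprect [455.  96.] [52. 70.] ang 1.2 251
```

View pics/s15.png

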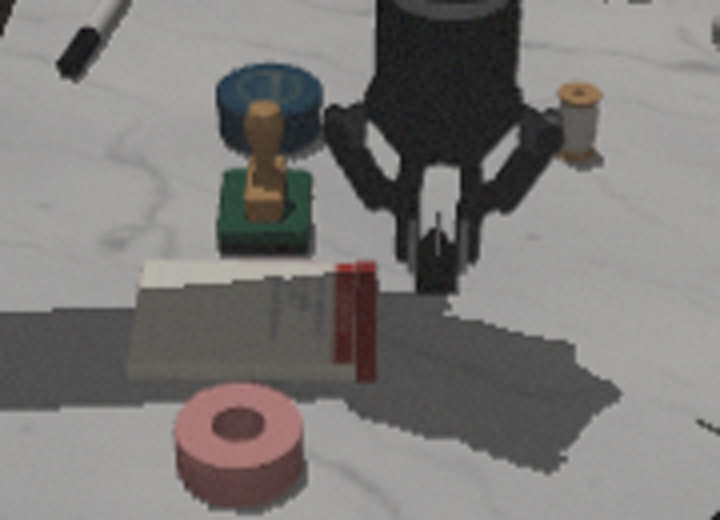

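```bash
python3 -m jog '[[[0,0,0,0,0,-0.02,1],[0,0,0,0,0,-0.032,1],[0,0,0,0,0,-0.037,1],[0,0,0,0,0,-0.039,1],[0,0,0,0,0,-0.04,1],[0,0,0,0,0,-0.04,1]]]'; python3 -c "
from h import *
P=cloud(viewer.grab_frame('wrist'));q=P[(abs(P[...,0]-.56)<.004)&(abs(P[...,1])<.02)&(P[...,2]<.06)];print(np.percentile(q[:,2],[90,97,99.5]))"
```

```text
clock: 36.62
position: [0.5599, -0.002, 0.0767]
ee_rot: [0.701, 0.713, 0.0, 0.0]
ft_force: [0.2, 0.7, -0.6]
finger_gap: 0.0201
gripper_force: 29.4
[0.0374198  0.03899791 0.03961743]
```

```bash
python3 -m jog '[[[0,0,0,0,0,-0.0005,1],[0,0,0,0,0,-0.001,1],[0,0,0,0,0,-0.001,1]]]'|sed -n '2p;4p'
```

```text
position: [0.5599, -0.002, 0.0765]
ft_force: [-2.0, 0.6, 7.8]
```

Contact. Release with a small opening, then rise.

```bash
python3 -m jog '[[[0,0,0,0,0,0.0008,0.45],[0,0,0,0,0,0.0008,0.34],[0,0,0,0,0,0.0008,0.34],[0,0,0,0,0,0.0008,0.34],[0,0,0,0,0,0.0008,0.34]]]'; python3 -m jog '[[[0,0,0,0,0,0.01,0.34],[0,0,0,0,0,0.02,0.34],[0,0,0,0,0,0.04,0.34],[0,0,0,0,0,0.08,0.34],[0,0,0,0,0,0.14,-1],[0,0,0,-0.02,0,0.2,-1],[0,0,0,-0.04,0,0.24,-1],[0,0,0,-0.04,0,0.24,-1],[0,0,0,-0.04,0,0.24,-1],[0,0,0,-0.04,0,0.24,-1]]]';python3 st.py .56 -.002 .004:.05,.014:.022,.022:.05; python3 view.py w16
```

```text
clock: 37.67
position: [0.5597, -0.0021, 0.0761]
ee_rot: [0.701, 0.713, -0.0, 0.0]
ft_force: [0.2, -0.1, -0.5]
finger_gap: 0.0284
gripper_force: 0.0
clock: 38.92
position: [0.5195, -0.0017, 0.3151]
ee_rot: [0.701, 0.713, -0.001, -0.001]
ft_force: [0.6, 0.6, -0.2]
finger_gap: 0.0855
gripper_force: 0.0
.004:.05 2216 [540.9  -2.4] [60.2 72.2] 0.7 med [ 0.5489 -0.0013  0.0122]
.014:.022 508 [542.   -6.9] [54.7 42. ] 13.1 med [ 5.582e-01 -2.000e-04  1.730e-02]
.022:.05 63 [559.   -1.7] [ 2.1 13.6] 1.7 med [ 0.559  -0.0015  0.0384]
[ 0.5195 -0.0019  0.3151] [ 7.009e-01  7.133e-01 -8.000e-04 -6.000e-04] 38.975
wrist ticket_pad s0.87 px [252 202 159 116] med [ 0.457 -0.001  0.011] ztop 0.013 toprect [456.  -3.] [138.  99.] ang 1.2 16662
wrist call_bell s0.96 px [263 413  83  59] med [ 0.461 -0.207  0.027] ztop 0.041 toprect [ 455. -217.] [58. 26.] ang 15.3 3201
wrist call_bell s0.69 px [238  78  49  76] med [0.459 0.099 0.038] ztop 0.086 toprect [456. 102.] [21. 19.] ang 45.2 2363
wrist ink_pad s0.71 px [246  78  78 101] med [0.468 0.101 0.018] ztop 0.019 toprect [455. 103.] [57. 72.] ang 1.5 3558
wrist rubber_stamp s0.91 px [239  79  49  73] med [0.459 0.099 0.038] ztop 0.086 toprect [456. 102.] [21. 19.] ang 45.2 2385
wrist tag_roll s0.73 px [255 329  74  79] med [ 0.458 -0.116  0.028] ztop 0.029 toprect [ 457. -120.] [66. 64.] ang 69.4 3856
wrist bulldog_clip s0.74 px [368 208  25  50] med [0.558 0.001 0.014] ztop 0.038 toprect [559.  -2.] [ 2. 13.] ang 2.0 1059
[ 0.5197 -0.002   0.3162] [ 0.701  0.713 -0.     0.   ] 39.475 [-0.45  0.6   0.6   1.89 -0.47  0.79  0.42]
tip 0.0726
```

View pics/w16.png

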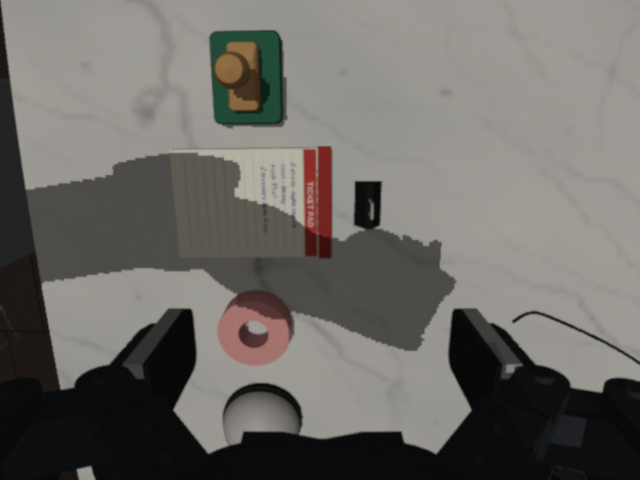

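```bash
python3 -c "
from plant import manip;print(manip.sign_off())"
```

```text
the job is handed in; nothing more can be done
None
```

The stamping place is set out and handed in at about 40 s of the 102 s. In the last wrist-camera view, the ink pad, stamp, tag roll and bulldog clip all measured within about 2 mm of their intended places. The first try at the clip closed too high, so I opened, lowered and regripped it before moving it. The eraser and thread spool were not re-measured at the end, though neither was touched on purpose.

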